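# Strip the test rail and pack its modules in two layers

## Robot

A 6-joint arm with a two-finger parallel gripper is mounted at the origin on the work surface. World frame = base frame: x ahead of the robot, y to its left, z up, the work surface at z = 0. Lengths are in mm, angles in rad, forces in N, time in s.
With the tool pointing down it reaches from about 275 to 825 mm from the base axis. Payload 4.9 kg.
Tool frame: the origin (TCP) lies on the centre line of the jaws, within the pads' length; the fingertips stand 8 mm ahead of it and the grasp point (between the pads) lies 11 mm behind it; z points along the fingers, y is the direction in which the jaws open and shut (so a half turn about z gives the same grasp; the last joint's range is limited). The gripper opens to 85 mm and grips with 20 to 120 N. Pads are 22 mm wide; open, the fingers measure 114 mm over their backs; the gripper's body (76 mm by 85 mm) begins 54 mm behind the grasp point. The pads swing forward as they close: fully open they stand 13 mm farther back than shut.
Start: joints at [-0.134, 0.326, -0.193, 1.052, 0, 1.437], TCP at [550.017, 0.009, 239.281] pointing down, gripper open.
Joint ranges: [-2.65, 2.65], [-0.97, 1.79], [-1.3, 1.35], [-1.93, 2.1], [-1.47, 1.37], [-3.14, 3.14]. Speed limits (rad/s): [2.57, 2.57, 3.14, 3.14, 3.14, 3.14].

## Interface

Orientations are given as [roll, pitch, yaw] about the fixed x, y, z axes, in that order (R = Rz(yaw) Ry(pitch) Rx(roll)).
In Python, from rig import arm gives the robot as it stands.
- The arm moves only by the shell command python3 -m handwheel 'ROWS' [FORCE]. ROWS is a JSON object of lists of equal length, an entry for each row: "travel": the shift along the tool's x, y, z in cm, a list of three; "yaw": the turn about the tool's z in degrees; "claw": the closure, from 0 (fully open) to 1 (shut). A call has 1 to 10 rows; each row is the pose to reach, as a shift and turn from the pose measured when the call began, along the tool's axes at that moment; what a row does not reach only later rows make up. A row lasts 1/12 s, in which the tool goes at most 41.7 mm and 7.16 degrees, less where a joint would pass 70% of its speed; a pose out of reach is approached as far as the arm can. A call with a gripper value outside its range is refused whole. The fingers move at their own pace and stop on an object; FORCE is the grip in N (left out, the last holds). Time passes only in rows, so rows that repeat a pose let the fingers close. It gives the time, the measured TCP pose, the force and the opening at its end, in the units of the state.
- arm.state(): the state, without advancing time (a new reading comes with each control period).
- arm.read_camera(name): name is "scene" or "side" or "wrist"; returns a dict with "frame" (420x560x3 uint8, red, green, blue), "camera_matrix" (3x3 intrinsics, pixels), "k1" (the pictures are not rectified: a ray, as slopes to the right and down, at radius r is drawn at 1 + k1 r^2 times it, then the intrinsics apply), "extrinsics" (4x4, takes a point from camera to world coordinates); the wrist camera has in their place "hand_eye" (4x4, takes a point from camera to tool coordinates, whose origin is the TCP and whose axes are the flange's). Camera axes: x right, y up, looking along -z (the intrinsics and any distortion apply to the point x, -y, -z); pixel columns grow to the right and rows downward; lengths in mm; the calibration is good to about 2 mm. A picture is of the moment at which its call begins: read the wrist's pose just before it. There is no depth.
- arm.hand_in(): hands the job in, once; it reports no verdict.
The state is a dict: "time": time; "joints": joint angles; "joint_velocities": joint speeds; "joint_torque": joint torques, N m; "tool_pos": TCP position; "ee_rot": TCP orientation; "wrist_force": force on the tool from outside, world axes, zero at the start; "moment": the same for the moment, N m; "finger_gap": finger opening in mm.
Only numpy, scipy, OpenCV 4.12 (cv2) and the standard library are available. Lean on these libraries where they do the work, as an engineer would, in place of code of your own. Each camera call takes 0.05 s, during which the arm holds its last target. There are 200 camera calls.

## Task

Strip the test rail: first switch its isolator off (lever pushed right over, away from the robot), then pull the grey modules off their sprung catches and pack them all in the black transit tray. Stand one module upright, straight with the tray, on each of its two seats, lay the plywood separator squarely and level on top of the pair with its rib up, then stand the remaining module or modules upright on the separator, beside the rib, each directly above a lower one. Leave the other things on the bench where they are.

Things in the scene. Friction and masses are not known exactly. Their poses are not given: they have to be found in the camera images.
- rail: Fixed aluminium test rail, 420 mm long (its y), 100 mm wide (its x), top face 20 mm up; steel stop strip along its far (+x) side, up to 38 mm. Origin under its centre, z up. Four bays on its top face at x = 0, y = -162.5, -87.5, -12.5, +62.5 mm; then a fixed green terminal block (y = 117 mm, 50 mm high) and the isolator switch (y = 180 mm), which both stay.
- bay1 (a point): Centre of the first bay, on the rail's top face, under module1. In front (-x) of every bay a dark housing, 39 mm high, carries a sprung brass roller that snaps into a groove in the module's foot: pulling the module straight up with about 10 to 15 N frees it, and it is free once about 8 mm up.
- isolator (a joint): The black rocker lever of the isolator switch on the rail's +y end, hinged along the rail's y axis. 0 to about 0.1 = on, leaning to the rail's -x (towards the robot); 1.0 = end stop, off, leaning to +x (away). It stays where it is left; pushing it over at its tip takes about 2 N.
- isolator_tip (a point): Tip of the isolator lever (9 mm thick, 30 mm wide along the rail, 50 mm from hinge to tip); the hinge is at x = 0, y = 180 mm, z = 46 mm in the rail's frame. The top of the switch housing is 50 mm above the bench.
- tray: Black transit tray fixed to the bench, 130 mm (its x) x 220 mm (its y), floor 6 mm thick, rim and middle bar 12 mm high overall (6 mm above the floor). Origin under its centre, z up. Two grey seat patches.
- seat_left (a point): Centre of the tray's +y seat, on the tray floor (tray x = 0, y = +56 mm, z = 6 mm).
- seat_right (a point): Centre of the tray's -y seat, on the tray floor (tray x = 0, y = -56 mm, z = 6 mm).
- separator: Plywood sheet, 120 mm (its x) x 190 mm (its y) x 5 mm, 120 g. Grip rib standing up along its middle: 70 mm along x, 12 mm thick, top 60 mm above the sheet's underside. Battens under its front and back edges (beyond x = -53 and +53 mm) stand down 6 mm, leaving 11 mm play each side of an 84 mm module. Origin at the centre of the flat underside (6 mm above the bench at the start), z up.
- spot_a (a point): On top of the separator, y = +56 mm in its frame: where an upper module stands, above a lower one.
- spot_b (a point): On top of the separator, y = -56 mm in its frame: where an upper module stands, above a lower one.
- module1: Grey plug-in module like the others, a box 84 mm (its x) x 42 mm (its y) x 70 mm high, about 220 g, with a black foot that has a groove in front (-x). Origin at the centre of its flat underside, z up. At the start clipped in the rail's bay at y = -162.5 mm, or absent. Can be gripped across its 42 mm width near the top.
- module2: Grey plug-in module like the others, a box 84 mm (its x) x 42 mm (its y) x 70 mm high, about 220 g, with a black foot that has a groove in front (-x). Origin at the centre of its flat underside, z up. At the start clipped in the rail's bay at y = -87.5 mm, or absent. Can be gripped across its 42 mm width near the top.
- module3: Grey plug-in module like the others, a box 84 mm (its x) x 42 mm (its y) x 70 mm high, about 220 g, with a black foot that has a groove in front (-x). Origin at the centre of its flat underside, z up. At the start clipped in the rail's bay at y = -12.5 mm, or absent. Can be gripped across its 42 mm width near the top.
- module4: Grey plug-in module like the others, a box 84 mm (its x) x 42 mm (its y) x 70 mm high, about 220 g, with a black foot that has a groove in front (-x). Origin at the centre of its flat underside, z up. At the start clipped in the rail's bay at y = 62.5 mm, or absent. Can be gripped across its 42 mm width near the top.
- screwdriver: bystander: screwdriver, 160 mm, lying between tray and separator
- mug: bystander: white mug, 80 mm across, 95 mm high
- jar: bystander: jar with a lid, 60 mm across, 85 mm high
- multimeter: bystander: black handheld meter lying flat, 85 x 165 x 35 mm
- tape_roll: bystander: paper tape roll, 100 mm across, 25 mm high
- parts_tin: bystander: divided steel tin, 120 x 90 x 40 mm
Things that resemble listed ones, but are neither listed nor needed, are in the scene too. Of the things shaped like the separator, the plywood one is meant.

How it is judged (in metres and radians):
On the way, in this order (a step that is already met when the one before it is completed fails the run):
1. the isolator is switched off (value of joint isolator above 0.8 rad), for 0.2 s.
2. a module stands upright on each of the tray's two seats (((horizontal distance between module1 and seat_left below 0.015 m and z of module1 in the frame of seat_left between -0.006 and 0.006 m and angle between module1's own z axis and vertical below 0.1 rad and angle between the x axis of module1 and the x axis of tray, either way round below 0.2 rad) or (horizontal distance between module2 and seat_left below 0.015 m and z of module2 in the frame of seat_left between -0.006 and 0.006 m and angle between module2's own z axis and vertical below 0.1 rad and angle between the x axis of module2 and the x axis of tray, either way round below 0.2 rad) or (horizontal distance between module3 and seat_left below 0.015 m and z of module3 in the frame of seat_left between -0.006 and 0.006 m and angle between module3's own z axis and vertical below 0.1 rad and angle between the x axis of module3 and the x axis of tray, either way round below 0.2 rad) or (horizontal distance between module4 and seat_left below 0.015 m and z of module4 in the frame of seat_left between -0.006 and 0.006 m and angle between module4's own z axis and vertical below 0.1 rad and angle between the x axis of module4 and the x axis of tray, either way round below 0.2 rad)) and ((horizontal distance between module1 and seat_right below 0.015 m and z of module1 in the frame of seat_right between -0.006 and 0.006 m and angle between module1's own z axis and vertical below 0.1 rad and angle between the x axis of module1 and the x axis of tray, either way round below 0.2 rad) or (horizontal distance between module2 and seat_right below 0.015 m and z of module2 in the frame of seat_right between -0.006 and 0.006 m and angle between module2's own z axis and vertical below 0.1 rad and angle between the x axis of module2 and the x axis of tray, either way round below 0.2 rad) or (horizontal distance between module3 and seat_right below 0.015 m and z of module3 in the frame of seat_right between -0.006 and 0.006 m and angle between module3's own z axis and vertical below 0.1 rad and angle between the x axis of module3 and the x axis of tray, either way round below 0.2 rad) or (horizontal distance between module4 and seat_right below 0.015 m and z of module4 in the frame of seat_right between -0.006 and 0.006 m and angle between module4's own z axis and vertical below 0.1 rad and angle between the x axis of module4 and the x axis of tray, either way round below 0.2 rad))), for 0.3 s.
3. the separator lies level and square on the two lower modules (all of step 2 and horizontal distance between separator and tray below 0.02 m and z of separator in the frame of tray between 0.07 and 0.084 m and angle between separator's own z axis and vertical below 0.06 rad and angle between the x axis of separator and the x axis of tray, either way round below 0.15 rad), for 0.3 s.
At the end, for the whole second after the job is handed in: Isolator off (>0.8 rad); a module on each seat (15 mm, 0.2 rad yaw, 0.1 rad tilt); the separator on the pair (20 mm from tray centre, tilt 0.06, square 0.15 rad); every other present module on a separator spot (same tolerances as the lower); all at rest (all of step 3 and value of joint isolator above 0.8 rad and ((horizontal distance between module1 and seat_left below 0.015 m and z of module1 in the frame of seat_left between -0.006 and 0.006 m and angle between module1's own z axis and vertical below 0.1 rad and angle between the x axis of module1 and the x axis of tray, either way round below 0.2 rad) or (horizontal distance between module1 and seat_right below 0.015 m and z of module1 in the frame of seat_right between -0.006 and 0.006 m and angle between module1's own z axis and vertical below 0.1 rad and angle between the x axis of module1 and the x axis of tray, either way round below 0.2 rad) or (horizontal distance between module1 and spot_a below 0.015 m and z of module1 in the frame of spot_a between -0.006 and 0.006 m and angle between module1's own z axis and vertical below 0.1 rad and angle between the x axis of module1 and the x axis of separator, either way round below 0.2 rad) or (horizontal distance between module1 and spot_b below 0.015 m and z of module1 in the frame of spot_b between -0.006 and 0.006 m and angle between module1's own z axis and vertical below 0.1 rad and angle between the x axis of module1 and the x axis of separator, either way round below 0.2 rad)) and ((horizontal distance between module2 and seat_left below 0.015 m and z of module2 in the frame of seat_left between -0.006 and 0.006 m and angle between module2's own z axis and vertical below 0.1 rad and angle between the x axis of module2 and the x axis of tray, either way round below 0.2 rad) or (horizontal distance between module2 and seat_right below 0.015 m and z of module2 in the frame of seat_right between -0.006 and 0.006 m and angle between module2's own z axis and vertical below 0.1 rad and angle between the x axis of module2 and the x axis of tray, either way round below 0.2 rad) or (horizontal distance between module2 and spot_a below 0.015 m and z of module2 in the frame of spot_a between -0.006 and 0.006 m and angle between module2's own z axis and vertical below 0.1 rad and angle between the x axis of module2 and the x axis of separator, either way round below 0.2 rad) or (horizontal distance between module2 and spot_b below 0.015 m and z of module2 in the frame of spot_b between -0.006 and 0.006 m and angle between module2's own z axis and vertical below 0.1 rad and angle between the x axis of module2 and the x axis of separator, either way round below 0.2 rad)) and ((horizontal distance between module3 and seat_left below 0.015 m and z of module3 in the frame of seat_left between -0.006 and 0.006 m and angle between module3's own z axis and vertical below 0.1 rad and angle between the x axis of module3 and the x axis of tray, either way round below 0.2 rad) or (horizontal distance between module3 and seat_right below 0.015 m and z of module3 in the frame of seat_right between -0.006 and 0.006 m and angle between module3's own z axis and vertical below 0.1 rad and angle between the x axis of module3 and the x axis of tray, either way round below 0.2 rad) or (horizontal distance between module3 and spot_a below 0.015 m and z of module3 in the frame of spot_a between -0.006 and 0.006 m and angle between module3's own z axis and vertical below 0.1 rad and angle between the x axis of module3 and the x axis of separator, either way round below 0.2 rad) or (horizontal distance between module3 and spot_b below 0.015 m and z of module3 in the frame of spot_b between -0.006 and 0.006 m and angle between module3's own z axis and vertical below 0.1 rad and angle between the x axis of module3 and the x axis of separator, either way round below 0.2 rad)) and ((horizontal distance between module4 and seat_left below 0.015 m and z of module4 in the frame of seat_left between -0.006 and 0.006 m and angle between module4's own z axis and vertical below 0.1 rad and angle between the x axis of module4 and the x axis of tray, either way round below 0.2 rad) or (horizontal distance between module4 and seat_right below 0.015 m and z of module4 in the frame of seat_right between -0.006 and 0.006 m and angle between module4's own z axis and vertical below 0.1 rad and angle between the x axis of module4 and the x axis of tray, either way round below 0.2 rad) or (horizontal distance between module4 and spot_a below 0.015 m and z of module4 in the frame of spot_a between -0.006 and 0.006 m and angle between module4's own z axis and vertical below 0.1 rad and angle between the x axis of module4 and the x axis of separator, either way round below 0.2 rad) or (horizontal distance between module4 and spot_b below 0.015 m and z of module4 in the frame of spot_b between -0.006 and 0.006 m and angle between module4's own z axis and vertical below 0.1 rad and angle between the x axis of module4 and the x axis of separator, either way round below 0.2 rad)) and linear speed of each of module1, module2, module3, module4, separator below 0.02 m/s); the robot touches nothing.
It fails at once if a module is pulled off the rail while the isolator is on (value of joint isolator below 0.8 rad and distance of any of module1, module2, module3, module4 from where it was at the start of the episode above 0.02 m).
It fails at once if a bystander is moved more than 30 mm (distance of any of screwdriver, mug, jar, multimeter, tape_roll, parts_tin from where it was at the start of the episode above 0.03 m).
Of module1, module2, module3, module4 only 3 to 4 are there at a start; the rules pass over those that are not, and their reading is None.
At some moment in a run one of separator may be knocked a few centimetres aside while the robot is not near it.
Once in a run the grip may slacken for a moment while it holds something.
It also fails if it takes over 210 s, if anything falls off the work surface, if the arm or the gripper's body presses on something with over 40 N, if the wrist force passes 120 N, or if a joint passes its speed limit or range.

## Working session

There is one attempt and no reset: what is moved stays moved. The work goes in short steps, Python scripts to look and compute and a shell command to move; the robot and the scene stay as the last step left them, time stands still between calls to the robot, and variables do not carry over. Pictures are saved under pics/ and viewed, about 12 in all and at most 16, crops included, and the job is handed in when it is done.

```bash
ls; mkdir -p pics; cat > h.py <<'E'
import numpy as np, cv2, pickle
from rig import arm
from scipy.spatial.transform import Rotation as Ro
def T_tool(s=None):
    s=s or arm.state(); T=np.eye(4); T[:3,:3]=Ro.from_euler('xyz',s['ee_rot']).as_matrix(); T[:3,3]=s['tool_pos']; return T
def shot(name,out=None):
    s=arm.state(); c=arm.read_camera(name)
    T=np.array(c['extrinsics']) if 'extrinsics' in c else T_tool(s)@np.array(c['hand_eye'])
    d=dict(f=np.array(c['frame']),K=np.array(c['camera_matrix']),k1=c['k1'],T=T)
    if out:
        cv2.imwrite(f'pics/{out}.png',d['f'][:,:,::-1]); pickle.dump(d,open(f'pics/{out}.pkl','wb'))
    return d
def ld(n): return pickle.load(open(f'pics/{n}.pkl','rb'))
def rays(d,uv):
    uv=np.asarray(uv,float).reshape(-1,1,2)
    n=(uv.reshape(-1,2)-d['K'][:2,2])/[d['K'][0,0],d['K'][1,1]]
    m=n.copy()
    for _ in range(20): m=n/(1+d['k1']*(m**2).sum(1,keepdims=True))
    v=np.c_[m[:,0],-m[:,1],-np.ones(len(m))]@d['T'][:3,:3].T
    return d['T'][:3,3],v
def plane(d,uv,z):
    o,v=rays(d,uv); return o+v*((z-o[2])/v[:,2])[:,None]
def proj(d,P):
    P=np.asarray(P,float).reshape(-1,3); p=(P-d['T'][:3,3])@d['T'][:3,:3]
    m=np.c_[p[:,0],-p[:,1]]/-p[:,2:]
    m=m*(1+d['k1']*(m**2).sum(1,keepdims=True)); return m*[d['K'][0,0],d['K'][1,1]]+d['K'][:2,2]
def crop(d,out,x0,y0,x1,y1,k):
    cv2.imwrite(f'pics/{out}.png',cv2.resize(d['f'][y0:y1,x0:x1,::-1],None,fx=k,fy=k,interpolation=cv2.INTER_CUBIC))
E
python3 - <<'E'
from h import *
for n in('scene','side','wrist'):
    d=shot(n,n+'0'); print(n,d['T'].round(2).tolist(),d['K'].tolist(),d['k1'])
print(arm.state())
a=ld('scene0')['f'];b=ld('side0')['f']
E
```

```text
pics
scene [[0.7, -0.47, 0.53, 1111.17], [0.71, 0.45, -0.54, -685.66], [0.01, 0.76, 0.65, 799.0], [0.0, 0.0, 0.0, 1.0]] [[460.87151322830675, 0.0, 284.5403589232457], [0.0, 460.87151322830675, 207.67647734882385], [0.0, 0.0, 1.0]] -0.0025267007971822735
side [[0.81, 0.45, -0.37, -34.73], [-0.58, 0.63, -0.52, -870.06], [0.0, 0.64, 0.77, 1249.65], [0.0, 0.0, 0.0, 1.0]] [[528.6125962413207, 0.0, 271.03983159799185], [0.0, 528.6125962413207, 207.17918540241106], [0.0, 0.0, 1.0]] -0.026862515952986304
wrist [[1.0, -0.0, 0.0, 550.24], [0.0, 0.96, 0.28, 71.17], [-0.0, -0.28, 0.96, 373.12], [0.0, 0.0, 0.0, 1.0]] [[330.5526311968991, 0.0, 280.9780999162253], [0.0, 330.5526311968991, 204.50204955895924], [0.0, 0.0, 1.0]] 0.003735807023488608
{'time': 0.15, 'joints': array([-1.34170656e-01,  3.26773295e-01, -1.93377649e-01,  1.05198870e+00,
       -1.79015546e-05,  1.43661789e+00]), 'joint_velocities': array([ 1.68777265e-04, -1.93285565e-03,  1.96165606e-03,  2.41090257e-04,
       -5.20554080e-05, -1.49927035e-03]), 'joint_torque': array([ 1.04211274e-03, -4.43704247e+01,  2.62664723e+01,  1.04285317e-02,
       -1.23322516e-04, -3.51401161e-05]), 'tool_pos': array([5.49559655e+02, 8.16902819e-02, 2.38672979e+02]), 'ee_rot': array([-3.14025902e+00, -1.61962887e-04,  1.57080401e+00]), 'wrist_force': array([-0.71893915,  0.53137169, -0.5307202 ]), 'moment': array([0.0115086 , 0.02481586, 0.04172127]), 'finger_gap': 85.4389098599283}
```

View pics/scene0.png

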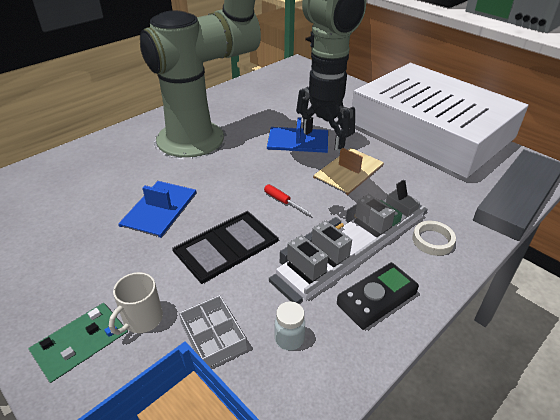

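View pics/side0.png

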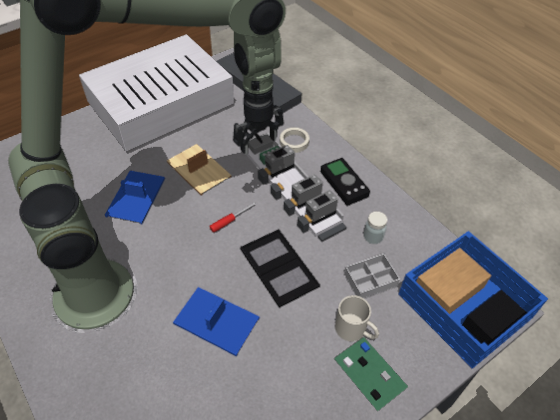

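```bash
python3 - <<'E'
from h import *
d=ld('scene0'); crop(d,'c1',165,140,435,310,2.95)
d=ld('side0'); crop(d,'c2',160,110,400,310,3)
E
```

```text
(no output)
```

View pics/c1.png

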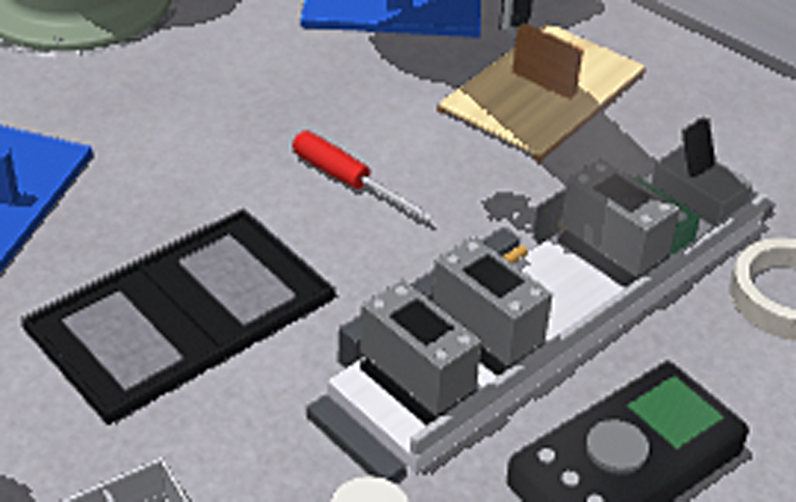

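View pics/c2.png

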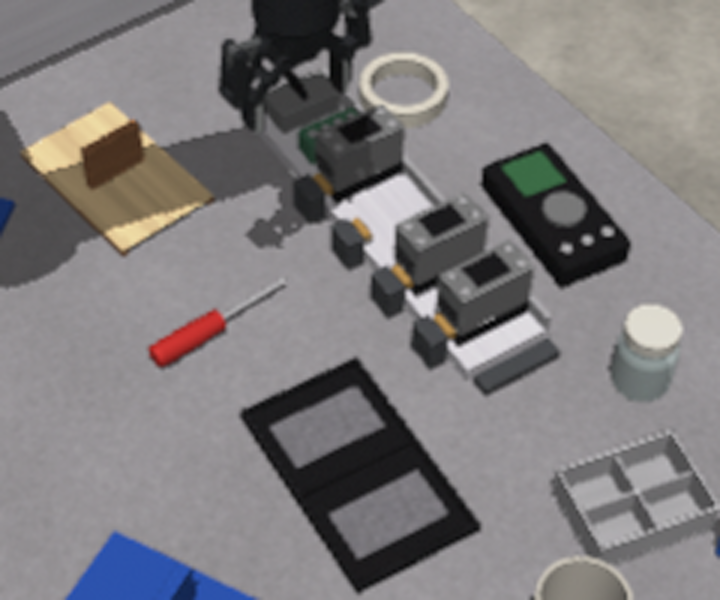

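```bash
python3 - <<'E'
from h import *
S=ld('scene0');D=ld('side0')
def c1(p): return (np.array(p,float)+.5)/2.95-.5+[165,140]
def c2(p): return (np.array(p,float)+.5)/3-.5+[160,110]
def show(n,p1,p2,z):
    a=plane(S,c1(p1),z) ; print(n,'scene',a[:,:2].round(0).tolist()); b=plane(D,c2(p2),z); print(n,'side ',b[:,:2].round(0).tolist())
    for q in(a,b): print('   c',q[:,:2].mean(0).round(1),'sides',[round(float(np.hypot(*(q[i]-q[i-1])[:2]))) for i in range(len(q))])
show('tray',[(22,322),(110,422),(335,292),(243,212)],[(243,412),(360,590),(480,525),(357,360)],12)
show('ply',[(438,106),(540,155),(645,70),(552,28)],[(212,198),(124,249),(25,155),(110,102)],11)
show('m1top',[(362,316),(441,380),(478,363),(397,283)],[(439,283),(450,303),(531,268),(513,243)],90)
show('m4top',[(566,185),(637,232),(676,212),(603,162)],[(316,150),(332,170),(403,133),(385,108)],90)
show('railend20',[(330,385),(412,447)],[(468,375),(550,325)],20)
show('strip38',[(415,447),(770,203)],[(548,318),(548,318)],38)
# masks
for n,d in(('S',S),('D',D)):
    f=d['f'].astype(int); r,g,b=f[...,0],f[...,1],f[...,2]
    m=((r-b>25)&(r>g+5)&(r<260)).astype(np.uint8); 
    m=((f.max(2)<48)).astype(np.uint8)
    cs,_=cv2.findContours(m,cv2.RETR_EXTERNAL,cv2.CHAIN_APPROX_NONE)
    for c in cs:
        if cv2.contourArea(c)>1500:
            ap=cv2.approxPolyDP(cv2.convexHull(c),5,True)[:,0]
            if len(ap)<=6: q=plane(d,ap,12); print(n,'dark',ap.tolist(),q[:,:2].round(0).tolist(),q.mean(0)[:2].round(1))
# lever tip
print('lever tip c1', plane(S,c1([(700,122)]),90)[:,:2])
E
```

```text
tray scene [[387.0, -330.0], [520.0, -342.0], [536.0, -124.0], [408.0, -113.0]]
tray side  [[405.0, -111.0], [383.0, -329.0], [511.0, -339.0], [530.0, -124.0]]
   c [ 462.8 -227.2] sides [218, 133, 218, 129]
   c [ 457.2 -225.8] sides [126, 220, 128, 216]
ply scene [[419.0, 128.0], [537.0, 140.0], [522.0, 324.0], [409.0, 316.0]]
ply side  [[532.0, 141.0], [419.0, 133.0], [400.0, 313.0], [518.0, 332.0]]
   c [471.8 227.1] sides [188, 118, 185, 114]
   c [467.1 229.8] sides [191, 114, 181, 119]
m1top scene [[625.0, -183.0], [707.0, -187.0], [714.0, -157.0], [618.0, -140.0]]
m1top side  [[612.0, -142.0], [605.0, -167.0], [696.0, -178.0], [702.0, -144.0]]
   c [ 666.2 -166.8] sides [44, 82, 31, 97]
   c [ 653.9 -157.7] sides [90, 26, 91, 35]
m4top scene [[634.0, 43.0], [709.0, 38.0], [716.0, 80.0], [637.0, 89.0]]
m4top side  [[619.0, 71.0], [616.0, 39.0], [706.0, 39.0], [713.0, 80.0]]
   c [673.9  62.2] sides [46, 75, 43, 80]
   c [663.5  57.3] sides [95, 33, 91, 41]
railend20 scene [[612.0, -203.0], [697.0, -201.0]]
railend20 side  [[603.0, -205.0], [707.0, -204.0]]
   c [ 654.3 -202.1]
[... 1000 characters left out ...]
 -721.0], [740.0, -644.0]] [ 821.6 -680.9]
D dark [[277, 230], [319, 285], [280, 306], [241, 249]] [[525.0, -122.0], [508.0, -339.0], [385.0, -329.0], [402.0, -117.0]] [ 455.  -226.8]
D dark [[118, 286], [41, 260], [43, 248], [81, 203]] [[63.0, -26.0], [-78.0, 177.0], [-59.0, 214.0], [97.0, 310.0]] [  5.7 168.7]
D dark [[300, 95], [273, 140], [242, 151], [234, 141], [233, 75]] [[960.0, 333.0], [739.0, 195.0], [624.0, 212.0], [628.0, 268.0], [824.0, 578.0]] [754.9 317.2]
D dark [[227, 23], [66, 161], [38, 161], [22, 153], [34, 0], [130, 0]] [[1002.0, 899.0], [127.0, 509.0], [52.0, 563.0], [21.0, 630.0], [393.0, 1575.0], [748.0, 1316.0]] [390.5 915.3]
lever tip c1 [[660.87902607 193.93870909]]
```

Scene: three modules, c1 (420,345), (490,295) and (620,215), so bay 3 is empty. Separator candidates are blue at scene (298,138), blue at (158,207) and plywood at (348,170). I choose the plywood one, with its brown rib at c1 (548,60). The tray is at about (460,-227) and the rail centre at about (668,0). Turning the tool and moving towards the lever.

```bash
python3 -m handwheel '{"travel":[[2,0.5,0],[5,1,1],[8,2,2],[11,3,3],[14,4,4],[17,5,5],[18,5,6],[18,5,6],[18,5,6],[18,5,6]],"yaw":[-7,-14,-21,-28,-35,-42,-49,-56,-63,-70],"claw":[1,1,1,1,1,1,1,1,1,1]}' 20
python3 -m handwheel '{"travel":[[0,0,0],[0,0,0],[0,0,0],[0,0,0]],"yaw":[-7,-14,-16,-16],"claw":[1,1,1,1]}'
python3 - <<'E'
from h import *
shot('wrist','w1'); s=arm.state(); print(s['tool_pos'],s['ee_rot'],s['joints'],s['finger_gap'])
E
```

```text
time: 0.98
tool_pos: [598.9, 180.6, 177.7]
ee_rot: [-3.14, -0.003, 2.8]
wrist_force: [-0.1, -0.4, 0.4]
finger_gap: -0.1
time: 1.32
tool_pos: [598.7, 180.6, 177.2]
ee_rot: [-3.141, -0.004, 3.079]
wrist_force: [-0.3, -0.2, -0.3]
finger_gap: 0.1
[598.71709124 180.58798723 177.31290498] [-3.14102402 -0.00363212  3.07784346] [ 1.74835526e-01  5.11083183e-01 -6.99589152e-02  9.93417846e-01
  3.05837899e-04  2.38583127e-01] 0.04586719938315835
```

View pics/w1.png

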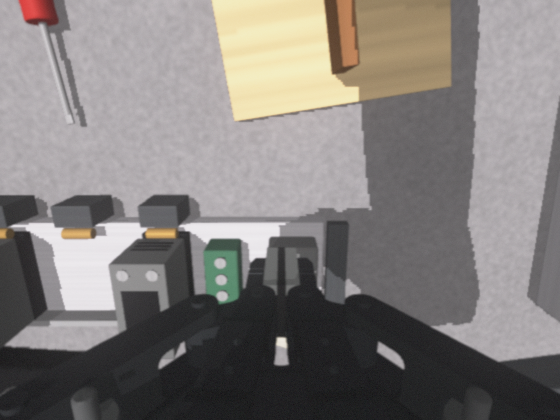

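```bash
python3 - <<'E'
from h import *
d=ld('w1')
print('railfront z20',plane(d,[(60,219),(120,219),(200,220),(315,220)],20)[:,:2].round(1).tolist())
print('railback z20?',plane(d,[(60,311)],20)[:,:2].round(1).tolist(),'strip38',plane(d,[(60,318)],38)[:,:2].round(1))
print('end z20',plane(d,[(326,222),(348,222)],20)[:,:2].round(1).tolist())
print('green z50',plane(d,[(207,241),(242,241)],50)[:,:2].round(1).tolist())
print('m4 z90 front',plane(d,[(113,262),(176,262)],90)[:,:2].round(1).tolist())
print('iso z50',plane(d,[(270,238),(315,238)],50)[:,:2].round(1).tolist())
print('ply z11 corner',plane(d,[(236,121),(452,88)],11)[:,:2].round(1).tolist())
E
```

```text
railfront z20 [[613.9, -26.7], [617.4, 28.9], [623.0, 103.0], [629.7, 210.0]]
railback z20? [[710.8, -50.9]] strip38 [[707.1 -38.3]]
end z20 [[632.3, 220.2], [633.6, 240.7]]
green z50 [[632.4, 114.8], [634.3, 144.6]]
m4 z90 front [[628.6, 54.4], [631.6, 100.6]]
iso z50 [[633.0, 168.6], [635.4, 206.8]]
ply z11 corner [[536.2, 144.3], [520.4, 332.3]]
```

```bash
cat >> h.py <<'E'
def tri(L):
    A=np.zeros((3,3));b=np.zeros(3);O=[]
    for d,uv in L:
        o,v=rays(d,[uv]); v=v[0]/np.linalg.norm(v[0]); M=np.eye(3)-np.outer(v,v); A+=M;b+=M@o;O.append((o,M))
    p=np.linalg.solve(A,b); return p.round(1),[round(float(np.linalg.norm(M@(p-o))),1) for o,M in O]
E
python3 - <<'E'
from h import *
S=ld('scene0');D=ld('side0');W=ld('w1')
c1=lambda p:(np.array(p,float)+.5)/2.95-.5+[165,140]
c2=lambda p:(np.array(p,float)+.5)/3-.5+[160,110]
for n,a,b in[('m1 -x-y',(362,316),(450,303)),('m1+x-y',(441,380),(531,268)),('m1 window c',(423,322),(488,269)),('m2 window c',(495,276),(446,219)),('m4 window c',(624,191),(361,129)),('tray-x-y',(22,322),(360,590)),('tray+x+y',(335,292),(357,360)),('railend20f',(330,385),(470,375)),('strip end',(412,440),(548,318)),('ply +x-y',(540,155),(212,198)),('ply +y-x',(552,28),(25,155)),('ribtop -x?',(520,27),(82,150)),('ribtop+x',(582,62),(140,122))]:
    print(n,*tri([(S,c1(a)),(D,c2(b))]))
print(tri([(S,c1((566,185))),(W,(113,262))]),tri([(D,c2((332,170))),(W,(113,262))]))
print(tri([(S,c1((540,155))),(W,(236,121))]),tri([(D,c2((212,198))),(W,(236,121))]))
E
```

```text
m1 -x-y [ 612.1 -164.5   74. ] [6.0, 6.0]
m1+x-y [ 700.6 -176.3   80.1] [3.4, 3.4]
m1 window c [ 660.6 -156.1   91.1] [0.1, 0.1]
m2 window c [666.4 -83.3  93.2] [0.2, 0.2]
m4 window c [673.1  67.8  92.4] [0.4, 0.4]
tray-x-y [ 384.4 -328.2    8.9] [0.0, 0.0]
tray+x+y [ 532.4 -120.5    6.7] [0.0, 0.0]
railend20f [ 608.3 -200.9   13.5] [1.7, 1.7]
strip end [ 701.1 -206.4   36.9] [0.7, 0.7]
ply +x-y [533.8 144.6   6.8] [0.1, 0.1]
ply +y-x [403.3 322.2   4. ] [1.6, 1.6]
ribtop -x? [432.4 230.5  64.4] [2.6, 2.6]
ribtop+x [506.1 236.6  57.7] [3.3, 3.3]
(array([630.6,  50. ,  83.5]), [1.2, 1.2]) (array([628.2,  49.3,  78.3]), [5.3, 5.3])
(array([535.6, 143.5,   8.5]), [0.8, 0.8]) (array([535.1, 144.2,   6.6]), [1.3, 1.3])
```

```bash
python3 -m handwheel '{"travel":[[-1,0.5,3],[-2,0.5,6],[-2.5,0.5,9],[-2.5,0.5,10],[-2.5,0.5,10]],"yaw":[0,0,0,0,0],"claw":[1,1,1,1,1]}'
python3 -m handwheel '{"travel":[[-1,0,0],[-2,0,0],[-3,0,0],[-3.5,0,0],[-4,0,0],[-4.4,0,0],[-4.8,0,0],[-5,0,0],[-5.2,0,0]],"yaw":[0,0,0,0,0,0,0,0,0],"claw":[1,1,1,1,1,1,1,1,1]}'
```

```text
time: 1.78
tool_pos: [620.8, 183.4, 73.7]
ee_rot: [-3.139, -0.01, 3.077]
wrist_force: [-0.5, -0.5, -0.4]
finger_gap: 0.1
time: 2.53
tool_pos: [672.8, 180.2, 73.7]
ee_rot: [-3.14, -0.01, 3.077]
wrist_force: [-3.8, 0.7, 3.5]
finger_gap: 0.1
```

```bash
python3 -m handwheel '{"travel":[[-0.3,0,0],[-0.6,0,0],[-0.8,0,0],[-0.8,0,0]],"yaw":[0,0,0,0],"claw":[1,1,1,1]}'
python3 -m handwheel '{"travel":[[-0.3,0,0],[-0.5,0,0],[-0.5,0,0]],"yaw":[0,0,0],"claw":[1,1,1]}'
```

```text
time: 2.87
tool_pos: [676.4, 180.0, 73.0]
ee_rot: [-3.139, -0.019, 3.078]
wrist_force: [-14.7, 0.9, 9.6]
finger_gap: -0.0
time: 3.12
tool_pos: [676.5, 180.0, 72.9]
ee_rot: [-3.139, -0.029, 3.079]
wrist_force: [-17.2, 1.0, 14.5]
finger_gap: -0.3
```

```bash
python3 -m handwheel '{"travel":[[2,0,0],[4,0,-1],[4,0,-5],[4,0,-9],[4,0,-12],[4,-3,-12],[3,-7,-12],[2,-10,-12],[1,-11,-12],[0.9,-11,-12]],"yaw":[0,0,0,0,0,0,0,0,0,0],"claw":[1,1,1,0.6,0.3,0.3,0.3,0.3,0.3,0.3]}' 60
python3 - <<'E'
from h import *
shot('wrist','w2'); shot('side','side1'); shot('scene','scene1');s=arm.state(); print(s['tool_pos'],s['ee_rot'],s['finger_gap'])
a=cv2.imread('pics/w2.png'); b=ld('scene1'); b=cv2.resize(b['f'][150:300,280:440,::-1],None,fx=2.4,fy=2.4)
out=np.zeros((420,560+b.shape[1],3),np.uint8); out[:,:560]=a; out[:b.shape[0],560:]=b; cv2.imwrite('pics/v2.png',cv2.resize(out[:, :],(800,int(420*800/out.shape[1]))))
E
```

```text
time: 3.95
tool_pos: [666.3, 67.1, 193.3]
ee_rot: [-3.138, -0.026, 3.074]
wrist_force: [-0.3, -0.1, -0.0]
finger_gap: 59.8
[664.25184306  71.21165435 193.05940006] [-3.13911718 -0.02917367  3.0785979 ] 59.74160670493352
```

View pics/v2.png

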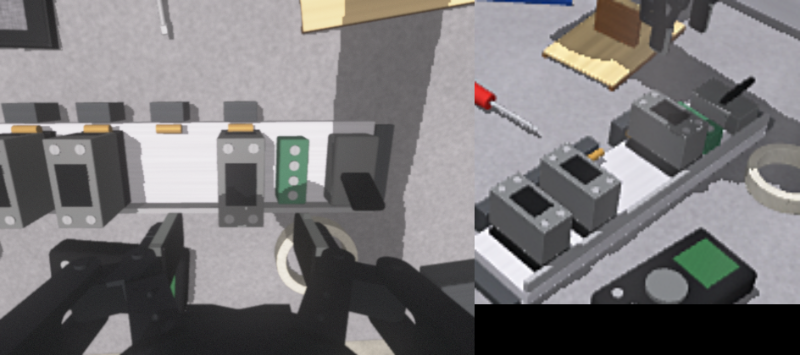

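```bash
cat >> h.py <<'E'
def go(P,yaw=None,s=None):
    "travel (cm) and yaw (deg) from the present pose to world TCP P, world tool yaw"
    T=T_tool(s); t=T[:3,:3].T@(np.array(P)-T[:3,3])/10
    y=0 if yaw is None else -np.degrees((yaw-np.arctan2(T[1,0],T[0,0])+np.pi)%(2*np.pi)-np.pi)
    print('TCP',T[:3,3].round(1),'travel',t.round(2),'yaw',round(y,1))
def windows(d,z=90,zmax=45,amin=300):
    f=d['f'].max(2); m=(f<zmax).astype(np.uint8)
    for c in cv2.findContours(m,cv2.RETR_LIST,cv2.CHAIN_APPROX_NONE)[0]:
        (x,y),(w,h),a=cv2.minAreaRect(c)
        if amin<w*h<4000: print((round(x),round(y)),(round(w),round(h)),round(a),plane(d,[(x,y)],z)[0].round(1)[:2])
E
python3 - <<'E'
from h import *
d=ld('w2'); windows(d)
k=944/800
P=plane(d,np.array([(217,140),(263,140),(263,225),(218,225)])*k,90); print(P[:,:2].round(1).tolist(),P.mean(0))
print('front edge z20',plane(d,np.array([(130,122),(370,122)])*k,20).round(1).tolist())
print('m2',plane(d,np.array([(73,185)])*k,90).round(1))
go([673.3,68.1,64],np.pi-.062)
E
```

```text
(112, 369) (19, 41) 73 [798.9 -89.4]
(141, 340) (34, 22) 40 [772.5 -59. ]
(120, 294) (87, 15) 4 [728.7 -68.3]
(428, 227) (52, 36) 70 [687.7 177.2]
(60, 24) (49, 7) 83 [530.6 -69.4]
[[631.7, 50.4], [634.3, 89.8], [713.6, 86.3], [710.8, 44.5]] [672.60390367  67.74640248  90.        ]
front edge z20 [[615.3, -48.8, 20.0], [632.9, 212.2, 20.0]]
m2 [[663.3 -81.8  90. ]]
TCP [664.3  71.2 193.1] travel [-1.3  -0.22 12.87] yaw -0.1
```

```bash
python3 -m handwheel '{"travel":[[-0.5,-0.2,2],[-0.9,-0.25,5],[-1.2,-0.25,8],[-1.2,-0.25,10.5],[-1.2,-0.25,12],[-1.2,-0.25,12.8],[-1.2,-0.25,12.8]],"yaw":[0,0,0,0,0,0,0],"claw":[0.3,0.35,0.35,0.35,0.35,0.35,0.35]}' 60
python3 -m handwheel '{"travel":[[0,0,0],[0,0,0],[0,0,0],[0,0,0]],"yaw":[0,0,0,0],"claw":[0.5,0.6,0.6,0.6]}' 60
```

```text
time: 4.68
tool_pos: [670.4, 69.3, 62.5]
ee_rot: [-3.139, -0.033, 3.08]
wrist_force: [-0.1, 0.1, 0.0]
finger_gap: 55.6
time: 5.02
tool_pos: [671.0, 69.5, 63.6]
ee_rot: [-3.139, -0.032, 3.081]
wrist_force: [-0.5, -0.4, -1.8]
finger_gap: 41.4
```

```bash
python3 -m handwheel '{"travel":[[0,0,-0.4],[0,0,-0.8],[0,0,-1.2],[0,0,-2],[0,0,-4],[0,0,-7],[0,0,-10],[0,0,-12],[0,0,-12]],"yaw":[0,0,0,0,0,0,0,0,0],"claw":[1,1,1,1,1,1,1,1,1]}' 90
python3 - <<'E'
from h import *
go([540,-227,190],np.pi-.085)
E
```

```text
time: 5.77
tool_pos: [677.3, 69.6, 190.4]
ee_rot: [-3.14, -0.023, 3.081]
wrist_force: [1.0, 0.2, -0.6]
finger_gap: 40.9
TCP [677.3  69.6 190.4] travel [ 11.9  -30.44   0.37] yaw 1.4
```

```bash
python3 -m handwheel '{"travel":[[1.5,-3,0],[3,-7,0],[4.5,-11,0],[6,-15,0],[7.5,-19,0],[9,-23,0],[10.5,-27,0],[11.5,-29.5,0],[11.9,-30.4,0],[11.9,-30.4,0]],"yaw":[0,0,0,0,1,1,1,1,1.4,1.4],"claw":[1,1,1,1,1,1,1,1,1,1]}'
python3 -m handwheel '{"travel":[[0,0,0],[0,0,0]],"yaw":[0,0],"claw":[1,1]}'
python3 - <<'E'
from h import *
d=shot('wrist','w3'); s=arm.state(); print(s['finger_gap'],s['wrist_force'])
f=d['f'].max(2); m=(f<50).astype(np.uint8)
for c in cv2.findContours(m,cv2.RETR_EXTERNAL,cv2.CHAIN_APPROX_NONE)[0]:
    if cv2.contourArea(c)>1500:
        ap=cv2.approxPolyDP(cv2.convexHull(c),6,True)[:,0]; print(ap.tolist(),plane(d,ap,12)[:,:2].round(0).tolist())
go([455.2,-282.8,190],np.pi-.085)
E
```

```text
time: 6.6
tool_pos: [538.0, -228.8, 193.2]
ee_rot: [-3.139, -0.025, 3.051]
wrist_force: [0.4, 0.1, -2.0]
finger_gap: 40.8
time: 6.77
tool_pos: [537.7, -227.9, 192.9]
ee_rot: [-3.14, -0.026, 3.052]
wrist_force: [-0.3, -0.4, -2.3]
finger_gap: 41.4
40.73361839381136 [-0.54267869  0.6838964  -2.4508034 ]
[[101, 369], [102, 419], [49, 419], [33, 408], [78, 373]] [[730.0, -452.0], [800.0, -467.0], [794.0, -530.0], [776.0, -545.0], [733.0, -480.0]]
[[520, 404], [514, 419], [188, 419], [170, 399], [200, 359], [357, 298], [431, 315]] [[822.0, 29.0], [844.0, 24.0], [809.0, -365.0], [778.0, -381.0], [727.0, -338.0], [665.0, -158.0], [693.0, -78.0]]
[[317, 295], [315, 354], [247, 354], [250, 298], [305, 287]] [[658.0, -200.0], [732.0, -207.0], [725.0, -284.0], [655.0, -272.0], [647.0, -213.0]]
TCP [ 538.  -227.5  192.9] travel [ 7.75 -6.24  0.5 ] yaw -0.2
```

View pics/w3.png

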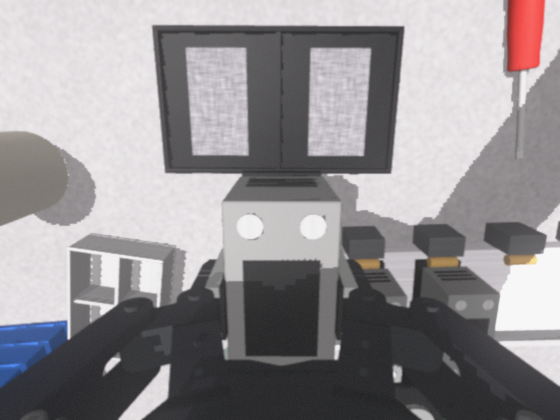

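```bash
python3 - <<'E'
from h import *
d=ld('w3')
P=plane(d,[(153,27),(404,27),(393,172),(166,172)],12)[:,:2]; print('tray',P.round(1).tolist(),P.mean(0).round(1)); print('yaw',[round(float(-np.arctan2(*(P[b]-P[a]))),4) for a,b in((0,1),(3,2))])
for a in([(191,47),(247,47),(247,156),(191,156)],[(310,47),(370,47),(369,156),(309,156)]): print('seat',plane(d,a,6).mean(0).round(1))
Q=plane(d,[(225,203),(341,203),(334,360),(228,360)],219)[:,:2]; print('mod',Q.round(1).tolist(),Q.mean(0))
E
```

```text
tray [[385.7, -326.2], [405.3, -109.3], [531.7, -119.0], [512.0, -337.8]] [ 458.7 -223.1]
yaw [-0.0899, -0.0899]
seat [ 453.7 -279.     6. ]
seat [ 463.8 -166.8    6. ]
mod [[497.2, -244.1], [500.8, -204.3], [564.5, -209.8], [560.7, -251.4]] [ 530.78764427 -227.41466549]
```

```bash
python3 -m handwheel '{"travel":[[2,-1.5,0],[4,-3,0],[6,-4.5,0],[7.5,-5.8,0],[8.1,-6.1,0],[8.1,-6.1,2],[8.1,-6.1,5],[8.1,-6.1,8],[8.1,-6.1,10],[8.1,-6.1,10]],"yaw":[0,0,0,0,0,0,0,0,0,0],"claw":[1,1,1,1,1,1,1,1,1,1]}'
python3 - <<'E'
from h import *
go([451.5,-280.8,52],np.pi-.09);s=arm.state();print(s['finger_gap'],s['ee_rot'])
E
```

```text
time: 7.65
tool_pos: [447.6, -277.6, 91.1]
ee_rot: [3.138, -0.031, 3.055]
wrist_force: [-0.5, -0.0, -2.2]
finger_gap: 41.1
TCP [ 447.6 -277.6   91.1] travel [-0.54 -0.3   3.89] yaw 0.2
41.07980527655553 [ 3.13805205 -0.0313481   3.05462188]
```

```bash
python3 -m handwheel '{"travel":[[-0.5,-0.3,1],[-0.5,-0.3,2.5],[-0.5,-0.3,3.6],[-0.5,-0.3,3.9],[-0.5,-0.3,4.1]],"yaw":[0,0,0,0,0],"claw":[1,1,1,1,1]}'
python3 -m handwheel '{"travel":[[0,0,0.1],[0,0,0.2],[0,0,0.2]],"yaw":[0,0,0],"claw":[1,1,1]}'
```

```text
time: 8.07
tool_pos: [451.9, -280.2, 50.5]
ee_rot: [3.138, -0.031, 3.056]
wrist_force: [-0.1, 0.3, -2.2]
finger_gap: 40.8
time: 8.32
tool_pos: [452.9, -280.4, 49.6]
ee_rot: [3.138, -0.029, 3.056]
wrist_force: [1.2, 1.8, 1.6]
finger_gap: 41.1
```

```bash
python3 -m handwheel '{"travel":[[0,0,0],[0,0,0],[0,0,0],[0,0,-1],[0,0,-4],[0,0,-8],[0,0,-12],[0,0,-14],[0,0,-14]],"yaw":[0,0,0,0,0,0,0,0,0],"claw":[0.45,0.35,0.35,0.35,0.35,0.35,0.35,0.35,0.35]}'
python3 - <<'E'
from h import *
go([664.8,-82,185],np.pi-.062);s=arm.state();print(s['finger_gap'],s['ee_rot'])
E
```

```text
time: 9.07
tool_pos: [459.7, -283.5, 195.8]
ee_rot: [-3.139, -0.021, 3.056]
wrist_force: [0.4, -0.1, 0.0]
finger_gap: 55.0
TCP [ 459.7 -283.5  195.8] travel [-18.74  21.82   0.64] yaw -1.3
55.02422915351491 [-3.13893763 -0.0206029   3.05625717]
```

```bash
python3 -m handwheel '{"travel":[[-3,3,0],[-6,6,0],[-9,10,0],[-12,14,0],[-15,18,0],[-18,21,0.5],[-18.7,21.8,0.6],[-18.7,21.8,0.6]],"yaw":[0,0,0,-1,-1,-1,-1.3,-1.3],"claw":[0.35,0.35,0.35,0.35,0.35,0.35,0.35,0.35]}' 90
python3 -m handwheel '{"travel":[[0,0,0],[0,0,0]],"yaw":[0,0],"claw":[0.35,0.35]}'
python3 - <<'E'
from h import *
d=shot('wrist','w4'); crop(d,'w4c',120,120,450,300,2.4)
go([664.8,-82,64],np.pi-.062)
E
```

```text
time: 9.73
tool_pos: [667.5, -76.5, 183.5]
ee_rot: [3.141, -0.02, 3.086]
wrist_force: [-1.0, -0.3, -0.4]
finger_gap: 55.2
time: 9.9
tool_pos: [667.0, -75.5, 182.3]
ee_rot: [3.141, -0.022, 3.087]
wrist_force: [0.4, 0.6, 0.1]
finger_gap: 55.2
TCP [666.7 -76.5 182.8] travel [-0.1  -0.57 11.88] yaw 0.4
```

View pics/w4c.png

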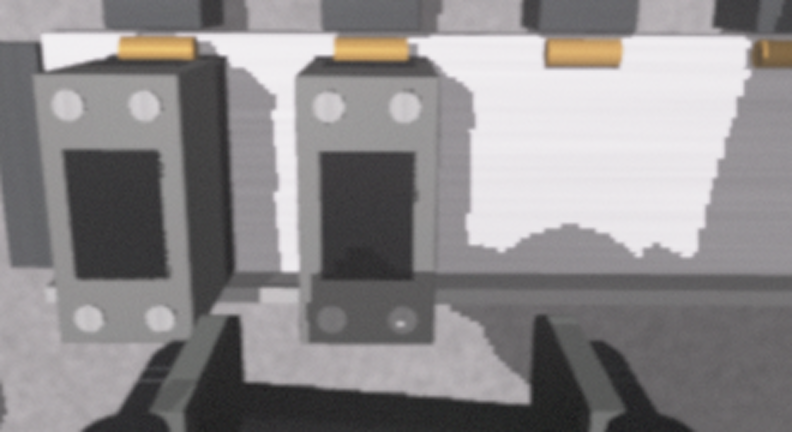

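```bash
python3 - <<'E'
from h import *
d=ld('w4'); f=lambda p:(np.array(p,float)+.5)/2.4-.5+[120,120]
for n,a in(('m2',[(297,78),(437,78),(433,342),(303,342)]),('m1',[(36,75),(182,75),(190,342),(63,342)])):
    P=plane(d,f(a),90)[:,:2]; print(n,P.round(1).tolist(),P.mean(0).round(1))
P=plane(d,f([(367,216),(118,214)]),90);print(P)
E
```

```text
m2 [[622.0, -99.2], [624.2, -59.2], [706.2, -63.6], [703.9, -104.2]] [664.1 -81.5]
m1 [[617.1, -173.4], [619.4, -131.9], [702.0, -139.5], [699.7, -179.0]] [ 659.5 -155.9]
[[ 664.07766546  -81.68597322   90.        ]
 [ 659.36471618 -155.9775392    90.        ]]
```

```bash
python3 -m handwheel '{"travel":[[0,-0.5,1],[0,-0.5,4],[0,-0.5,7],[0,-0.5,9.5],[0,-0.5,11],[0,-0.5,11.8],[0,-0.5,11.8]],"yaw":[0,0,0,0,0,0,0],"claw":[0.35,0.35,0.35,0.35,0.35,0.35,0.35]}'
python3 -m handwheel '{"travel":[[0,0,0],[0,0,0],[0,0,0],[0,0,0]],"yaw":[0,0,0,0],"claw":[0.6,1,1,1]}' 90
```

```text
time: 10.53
tool_pos: [661.5, -82.3, 62.5]
ee_rot: [3.141, -0.026, 3.084]
wrist_force: [0.2, 0.5, 0.4]
finger_gap: 55.8
time: 10.87
tool_pos: [662.0, -82.7, 63.5]
ee_rot: [3.141, -0.025, 3.084]
wrist_force: [0.6, -0.3, -0.0]
finger_gap: 40.7
```

```bash
python3 -m handwheel '{"travel":[[0,0,-0.4],[0,0,-0.8],[0,0,-1.2],[0,0,-2],[0,0,-4],[0,0,-7],[0,0,-10],[0,0,-11],[0,0,-11]],"yaw":[0,0,0,0,0,0,0,0,0],"claw":[1,1,1,1,1,1,1,1,1]}' 90
python3 - <<'E'
from h import *
go([462,-169.2,170],np.pi-.09); print(arm.state()['finger_gap'])
E
```

```text
time: 11.62
tool_pos: [666.7, -83.4, 178.0]
ee_rot: [-3.141, -0.018, 3.084]
wrist_force: [1.5, 0.0, -1.5]
finger_gap: 40.9
TCP [666.7 -83.4 178. ] travel [19.92 -9.75  1.17] yaw 1.9
40.85632502896452
```

```bash
python3 -m handwheel '{"travel":[[3,-1.5,0],[6,-3,0],[9,-4.5,0],[12,-6,0],[15,-7.5,0],[18,-9,0.5],[19.5,-9.7,1],[19.9,-9.7,1],[19.9,-9.7,4],[19.9,-9.7,5]],"yaw":[0,0,0,1,1,1,1.9,1.9,1.9,1.9],"claw":[1,1,1,1,1,1,1,1,1,1]}'
python3 -m handwheel '{"travel":[[0,0,0],[0,0,0]],"yaw":[0,0],"claw":[1,1]}'
python3 - <<'E'
from h import *
go([462,-169.2,51],np.pi-.09);s=arm.state(); print(s['finger_gap'],s['wrist_force'],s['ee_rot'])
E
```

```text
time: 12.45
tool_pos: [460.1, -167.9, 129.2]
ee_rot: [3.141, -0.021, 3.051]
wrist_force: [-0.4, 0.7, -2.1]
finger_gap: 40.8
time: 12.62
tool_pos: [459.1, -166.8, 128.0]
ee_rot: [3.14, -0.024, 3.052]
wrist_force: [0.0, 0.3, -2.4]
finger_gap: 40.8
TCP [ 459.1 -166.8  128. ] travel [-0.49 -0.23  7.69] yaw -0.0
40.81246658614557 [ 0.01619187  0.30433161 -2.37601858] [ 3.13979692 -0.02436828  3.05155019]
```

```bash
python3 -m handwheel '{"travel":[[-0.5,-0.2,2],[-0.5,-0.2,4.5],[-0.5,-0.2,6.2],[-0.5,-0.2,7.2],[-0.5,-0.2,7.6],[-0.5,-0.2,7.8],[-0.5,-0.2,7.9]],"yaw":[0,0,0,0,0,0,0],"claw":[1,1,1,1,1,1,1]}'
python3 -m handwheel '{"travel":[[0,0,0],[0,0,0.1],[0,0,0.1]],"yaw":[0,0,0],"claw":[1,1,1]}'
```

```text
time: 13.2
tool_pos: [462.9, -169.2, 49.5]
ee_rot: [3.14, -0.023, 3.052]
wrist_force: [-0.2, 0.4, -0.7]
finger_gap: 41.0
time: 13.45
tool_pos: [464.0, -169.7, 49.6]
ee_rot: [3.141, -0.021, 3.052]
wrist_force: [0.6, 0.2, 1.3]
finger_gap: 41.1
```

```bash
python3 -m handwheel '{"travel":[[0,0,0],[0,0,0],[0,0,0],[0,0,-1],[0,0,-4],[0,0,-8],[0,0,-12],[0,0,-16],[0,0,-16]],"yaw":[0,0,0,0,0,0,0,0,0],"claw":[0.45,0.35,0.35,0.35,0.35,0.35,0.35,0.35,0.35]}'
python3 - <<'E'
from h import *
go([535,229,200],np.pi+.077)
E
```

```text
time: 14.2
tool_pos: [471.2, -172.1, 218.0]
ee_rot: [-3.137, -0.009, 3.052]
wrist_force: [1.6, 0.1, 0.4]
finger_gap: 55.4
TCP [ 471.2 -172.1  218. ] travel [-2.78 40.52  1.59] yaw -9.5
```

```bash
python3 -m handwheel '{"travel":[[-0.3,4,0],[-0.6,8,0],[-1,12,0],[-1.3,16,0],[-1.6,20,0],[-1.9,24,0.5],[-2.2,28,1],[-2.5,32,1.5],[-2.8,36,1.5],[-2.8,39.5,1.5]],"yaw":[-1,-2,-3,-4,-5,-6,-7,-8,-9,-9.5],"claw":[0.35,0.4,0.5,0.5,0.5,0.5,0.5,0.5,0.5,0.5]}'
python3 -m handwheel '{"travel":[[0,0.5,0],[0,0.5,0],[0,0.5,0]],"yaw":[0,0,0],"claw":[0.5,0.5,0.5]}'
python3 - <<'E'
from h import *
d=shot('wrist','w5'); shot('scene','scene2'); s=shot('side','side2')
print(arm.state()['tool_pos'],arm.state()['ee_rot'])
out=np.zeros((420,800,3),np.uint8); out[:,:480]=cv2.resize(d['f'],(480,360))[:420].copy() if 0 else np.pad(cv2.resize(d['f'],(480,360)),((0,60),(0,0),(0,0)))
out[:300,480:780]=cv2.resize(s['f'][220:320,230:330],None,fx=3,fy=3,interpolation=cv2.INTER_CUBIC)
cv2.imwrite('pics/v5.png',out[:,:,::-1])
E
```

```text
time: 15.03
tool_pos: [534.2, 221.3, 201.3]
ee_rot: [-3.139, -0.009, -3.064]
wrist_force: [0.1, -0.5, 0.6]
finger_gap: 42.7
time: 15.28
tool_pos: [533.4, 226.0, 201.5]
ee_rot: [-3.138, -0.01, -3.063]
wrist_force: [0.3, 0.2, 0.1]
finger_gap: 42.6
[533.77949164 224.68892311 201.5487592 ] [-3.13842174 -0.00965185 -3.06592199]
```

View pics/v5.png

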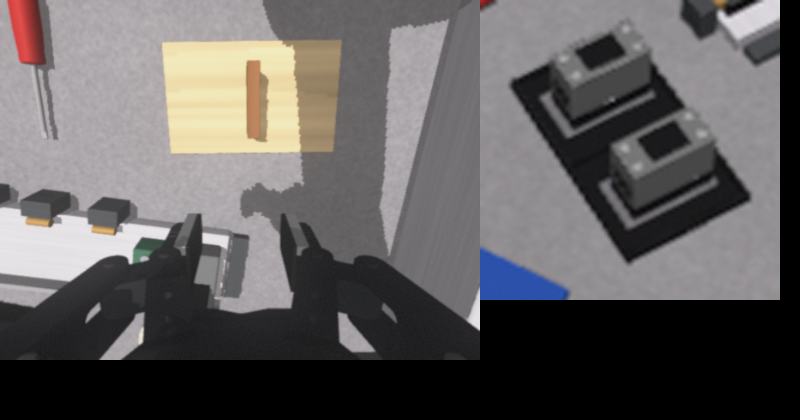

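```bash
python3 - <<'E'
from h import *
d=ld('w5'); f=d['f'].astype(int); m=((f[...,0]-f[...,2]>25)&(f[...,1]-f[...,2]>10)).astype(np.uint8); m[:, :150]=0; m[230:]=0
c=max(cv2.findContours(m,cv2.RETR_EXTERNAL,cv2.CHAIN_APPROX_NONE)[0],key=cv2.contourArea)
ap=cv2.approxPolyDP(cv2.convexHull(c),6,True)[:,0]; P=plane(d,ap,11)[:,:2]; print(ap.tolist(),P.round(1).tolist(),P.mean(0).round(1))
k=560/480
Q=plane(d,np.array([(163,43),(341,40),(333,151),(171,153)])*k,11)[:,:2];print(Q.round(1).tolist(),Q.mean(0).round(1))
R=plane(d,np.array([(246,61),(259,61),(259,137),(247,138)])*k,66)[:,:2];print('rib',R.round(1).tolist(),R.mean(0).round(1))
# placed modules, scene+side
for n in('scene2','side2'):
    d=ld(n); print(n); windows(d,76,48,40) if 0 else None
d=ld('side2'); w=lambda p:(np.array(p,float)+.5)/3-.5+[230,220]
P=plane(d,[w((605-480,50)),w((665-480,142))],76);print('mods side',P[:,:2].round(1).tolist())
m=(ld('scene2')['f'].max(2)<52)
crop(ld('scene2'),'c6',165,190,285,290,3)
E
```

```text
[[398, 47], [388, 176], [199, 178], [189, 49]] [[400.6, 320.2], [518.0, 331.0], [534.9, 142.7], [417.0, 132.5]] [467.6 231.6]
[[417.8, 133.5], [400.3, 320.0], [518.1, 331.5], [535.4, 143.2]] [467.9 232.1]
rib [[434.5, 221.9], [433.6, 233.5], [501.0, 240.0], [502.9, 228.6]] [468. 231.]
scene2
side2
mods side [[470.8, -169.2], [455.4, -281.2]]
```

```bash
python3 - <<'E'
from h import *
go([468,231,120],np.pi+.09)
E
```

```text
TCP [533.8 224.7 201.5] travel [6.43 1.15 8.21] yaw -0.8
```

View pics/c6.png

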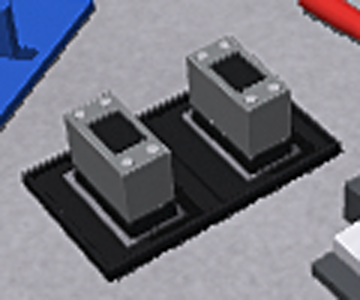

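```bash
python3 -m handwheel '{"travel":[[1.5,0.3,1],[3,0.6,3],[4.5,0.9,5],[6,1.1,7],[6.4,1.1,8],[6.4,1.1,8],[6.4,1.1,8]],"yaw":[0,0,0,-0.5,-0.8,-0.8,-0.8],"claw":[0.5,0.5,0.5,0.5,0.5,0.5,0.5]}'
python3 - <<'E'
from h import *
go([468,231,38],np.pi+.09)
S=ld('scene2');D=ld('side2'); c=lambda p:(np.array(p,float)+.5)/3-.5+[165,190]
w=lambda p:(np.array(p,float)+.5)/3-.5+[230,220]
for a,b in(((119,132),(185,142)),((236,70),(125,50))): print(tri([(S,c(a)),(D,w(b))]),plane(S,c(a),76)[0],plane(D,w(b),76)[0])
E
```

```text
time: 16.02
tool_pos: [468.5, 229.4, 122.3]
ee_rot: [-3.138, -0.01, -3.054]
wrist_force: [-0.3, -0.8, 1.2]
finger_gap: 42.7
TCP [468.5 229.4 122.3] travel [-0.05  0.19  8.43] yaw -0.1
(array([ 455.9, -279.9,   75.3]), [0.9, 0.9]) [ 456.23140224 -279.26231527   76.        ] [ 455.42370539 -281.20794033   76.        ]
(array([ 468.2, -173.1,   81.7]), [0.4, 0.4]) [ 463.18633045 -169.51609054   76.        ] [ 470.7705098  -169.17991871   76.        ]
```

```bash
python3 -m handwheel '{"travel":[[0,0.15,2],[0,0.15,4],[0,0.15,6],[0,0.15,7.5],[0,0.15,8.3],[0,0.15,8.3]],"yaw":[0,0,0,0,0,0],"claw":[0.5,0.5,0.5,0.5,0.5,0.5]}'
python3 -m handwheel '{"travel":[[0,0,0],[0,0,0],[0,0,0],[0,0,0],[0,0,0]],"yaw":[0,0,0,0,0],"claw":[0.8,0.9,1,1,1]}' 90
```

```text
time: 16.52
tool_pos: [467.9, 229.9, 38.7]
ee_rot: [-3.138, -0.011, -3.055]
wrist_force: [0.2, -0.4, -0.2]
finger_gap: 42.6
time: 16.93
tool_pos: [469.3, 230.2, 40.2]
ee_rot: [-3.138, -0.008, -3.055]
wrist_force: [-0.0, -1.2, 6.9]
finger_gap: 10.7
```

```bash
python3 -m handwheel '{"travel":[[0,0,-1],[0,0,-3],[0,0,-6],[0,0,-9],[0,0,-12],[0,0,-12]],"yaw":[0,0,0,0,0,0],"claw":[1,1,1,1,1,1]}' 90
python3 - <<'E'
from h import *
go([460,-225,160],np.pi-.09);s=arm.state();print(s['finger_gap'],s['wrist_force'],s['ee_rot'],s['moment'])
E
```

```text
time: 17.43
tool_pos: [473.6, 232.0, 166.7]
ee_rot: [-3.141, 0.002, -3.055]
wrist_force: [0.9, 0.5, -1.4]
finger_gap: 10.8
TCP [473.6 232.  166.7] travel [  5.32 -45.41   0.7 ] yaw 10.1
10.833126176651685 [ 0.94961592  0.47808142 -1.43295222] [-3.14071959e+00  1.64199652e-03 -3.05484950e+00] [-0.00039595 -0.13220374 -0.01360722]
```

```bash
python3 -m handwheel '{"travel":[[0.3,-2,0],[0.7,-5,0],[1.1,-9,0],[1.5,-13,0],[2,-17,0],[2.5,-21,0],[3,-25,0],[3.5,-29,0],[4,-32,0],[4.2,-34,0]],"yaw":[0,1,2,3,4,5,6,7,8,9],"claw":[1,1,1,1,1,1,1,1,1,1]}'
python3 - <<'E'
from h import *
go([460,-225,160],np.pi-.09);s=arm.state();print(s['finger_gap'])
E
```

```text
time: 18.27
tool_pos: [460.5, -113.3, 167.2]
ee_rot: [-3.14, 0.002, 3.067]
wrist_force: [0.9, 0.2, -1.3]
finger_gap: 10.5
TCP [ 460.5 -113.3  167.2] travel [ -0.78 -11.15   0.74] yaw 0.9
10.4894505794083
```

```bash
python3 -m handwheel '{"travel":[[-0.2,-3,0],[-0.4,-6,0],[-0.6,-9,0],[-0.8,-10.8,0],[-0.8,-11.1,0],[-0.8,-11.1,0],[-0.8,-11.1,0]],"yaw":[0,0.5,0.9,0.9,0.9,0.9,0.9],"claw":[1,1,1,1,1,1,1]}'
python3 - <<'E'
from h import *
d=shot('wrist','w7'); s=arm.state();print(s['finger_gap'],s['ee_rot'],s['wrist_force']);go([460,-225,115],np.pi-.09,s)
a=shot('side','side3');b=shot('scene','scene3')
out=np.zeros((600,800,3),np.uint8); out[:300,:400]=cv2.resize(d['f'],(400,300)); out[:300,400:]=cv2.resize(a['f'][170:320,200:400],(400,300)); out[300:,:400]=cv2.resize(b['f'][130:280,140:340],(400,300)); cv2.imwrite('pics/v7.png',out[...,::-1])
E
```

```text
time: 18.85
tool_pos: [459.7, -223.6, 167.1]
ee_rot: [-3.141, 0.001, 3.052]
wrist_force: [0.1, 0.6, -1.0]
finger_gap: 10.8
11.010214590886394 [-3.14107406e+00  9.13480390e-04  3.05256502e+00] [-0.35299675  0.2952482  -1.46099672]
TCP [ 459.8 -223.3  167.2] travel [-0.03 -0.17  5.22] yaw 0.1
```

View pics/v7.png

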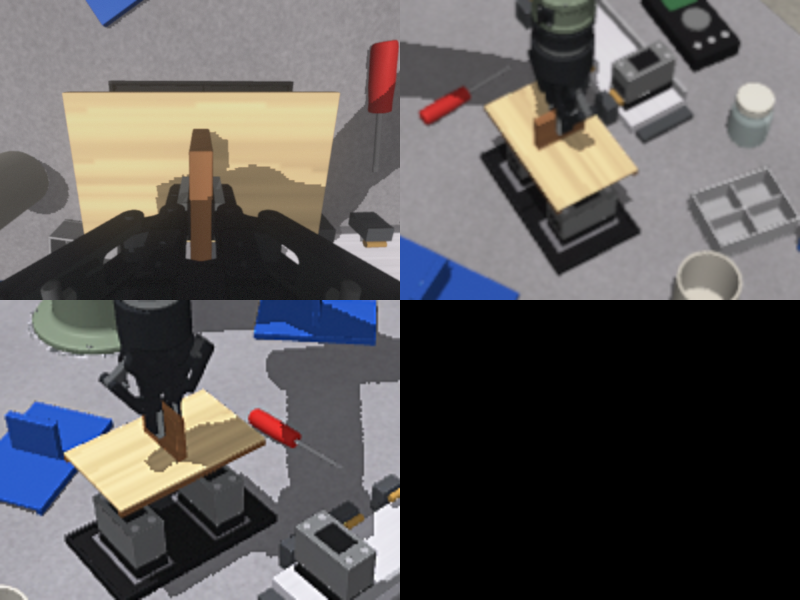

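```bash
python3 - <<'E'
from h import *
d=ld('w7');a=ld('side3');b=ld('scene3')
P=plane(d,np.array([(63,93),(340,93)])*1.4,138.5);print('front',P[:,:2].round(1).tolist())
fs=lambda p:np.array(p,float)/2+[200,170]-.25
fb=lambda p:np.array(p,float)/2+[140,130]-.25
# corners in v7 panes: side(400 offset) scene(300 row offset)
for n,p,q in(('+x-y',(637-400,168),(123,513-300)),('-x-y',(560-400,206),(66,456-300)),('+x+y',(567-400,84),(264,439-300))):
    print(n,*tri([(a,fs(p)),(b,fb(q))]))
E
```

```text
front [[391.0, -311.2], [407.8, -125.1]]
+x-y [ 510.6 -319.9  134.6] [1.3, 1.3]
-x-y [ 396.1 -310.9  136.5] [2.2, 2.2]
+x+y [ 525.1 -143.1  131.6] [9.0, 9.0]
```

```bash
python3 -m handwheel '{"travel":[[0,-0.15,1.5],[0,-0.15,3],[0,-0.15,4.2],[0,-0.15,5],[0,-0.15,5.3],[0,-0.15,5.4],[0,-0.15,5.5]],"yaw":[0,0,0,0,0,0,0],"claw":[1,1,1,1,1,1,1]}'
python3 -m handwheel '{"travel":[[0,0,0.1],[0,0,0.2],[0,0,0.3],[0,0,0.3]],"yaw":[0,0,0,0],"claw":[1,1,1,1]}'
```

```text
time: 19.58
tool_pos: [460.3, -224.6, 112.7]
ee_rot: [-3.14, 0.002, 3.054]
wrist_force: [-0.5, 0.0, -0.5]
finger_gap: 11.1
time: 19.92
tool_pos: [460.9, -224.9, 110.5]
ee_rot: [-3.14, 0.003, 3.054]
wrist_force: [0.4, -0.4, 3.6]
finger_gap: 10.5
```

Contact. Opening now, only to 0.5, and lifting.

```bash
python3 -m handwheel '{"travel":[[0,0,0],[0,0,0],[0,0,0],[0,0,0],[0,0,-1],[0,0,-4],[0,0,-8],[0,0,-11],[0,0,-11]],"yaw":[0,0,0,0,0,0,0,0,0],"claw":[0.7,0.55,0.5,0.5,0.5,0.5,0.4,0.35,0.35]}'
python3 - <<'E'
from h import *
go([659,-156,185],np.pi-.062);print(arm.state()['finger_gap'],arm.state()['ee_rot'])
E
```

```text
time: 20.67
tool_pos: [463.7, -226.7, 227.5]
ee_rot: [-3.135, 0.013, 3.054]
wrist_force: [1.1, -1.1, 1.4]
finger_gap: 55.8
TCP [ 463.7 -226.7  227.5] travel [-18.79   8.78   4.42] yaw -1.5
55.82259496309969 [-3.13454195  0.01252653  3.05401273]
```

```bash
python3 -m handwheel '{"travel":[[-3,1.5,0],[-6,3,0],[-9,4,1],[-12,5.5,2],[-15,7,3],[-18,8.2,4],[-18.8,8.7,4.3],[-18.8,8.7,4.3],[-18.8,8.7,4.3]],"yaw":[0,0,0,-1,-1,-1,-1.5,-1.5,-1.5],"claw":[0.35,0.35,0.35,0.35,0.35,0.35,0.35,0.35,0.35]}'
python3 - <<'E'
from h import *
go([658.5,-156,64],np.pi-.062)
E
```

```text
time: 21.42
tool_pos: [658.4, -156.6, 185.7]
ee_rot: [-3.134, 0.01, 3.081]
wrist_force: [-0.6, 0.3, -0.7]
finger_gap: 55.5
TCP [ 658.4 -156.6  185.7] travel [ 0.12  0.15 12.17] yaw 0.1
```

```bash
python3 -m handwheel '{"travel":[[0.1,0.1,2],[0.1,0.1,5],[0.1,0.1,8],[0.1,0.1,10.5],[0.1,0.1,11.7],[0.1,0.1,12.1],[0.1,0.1,12.1]],"yaw":[0,0,0,0,0,0,0],"claw":[0.35,0.35,0.35,0.35,0.35,0.35,0.35]}'
python3 -m handwheel '{"travel":[[0,0,0],[0,0,0],[0,0,0],[0,0,0]],"yaw":[0,0,0,0],"claw":[0.6,1,1,1]}' 90
python3 -m handwheel '{"travel":[[0,0,-0.4],[0,0,-0.8],[0,0,-1.2],[0,0,-2],[0,0,-4],[0,0,-8],[0,0,-12],[0,0,-15],[0,0,-15]],"yaw":[0,0,0,0,0,0,0,0,0],"claw":[1,1,1,1,1,1,1,1,1]}'
python3 - <<'E'
from h import *
print(arm.state()['finger_gap'])
a=shot('side','side4');b=shot('scene','scene4')
out=np.zeros((400,800,3),np.uint8); out[:,:400]=cv2.resize(a['f'][190:320,220:350],(400,400),interpolation=cv2.INTER_CUBIC); out[:,400:]=cv2.resize(b['f'][160:290,160:290],(400,400),interpolation=cv2.INTER_CUBIC); cv2.imwrite('pics/v8.png',out[...,::-1])
E
```

```text
time: 22.0
tool_pos: [657.8, -157.0, 64.9]
ee_rot: [-3.134, 0.01, 3.08]
wrist_force: [-0.4, -0.5, 1.2]
finger_gap: 55.9
time: 22.33
tool_pos: [659.1, -157.7, 67.3]
ee_rot: [-3.133, 0.013, 3.08]
wrist_force: [-1.3, -0.5, 7.3]
finger_gap: 41.0
time: 23.08
tool_pos: [660.3, -157.4, 226.4]
ee_rot: [-3.129, 0.024, 3.08]
wrist_force: [1.7, 0.4, -1.6]
finger_gap: 40.7
40.68971109238133
```

View pics/v8.png

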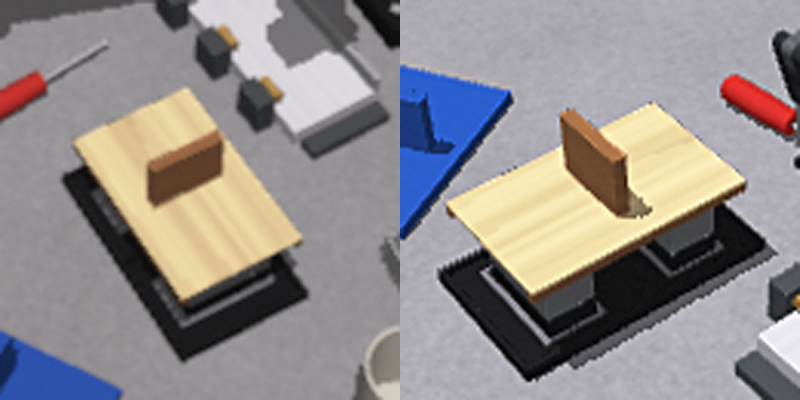

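```bash
python3 - <<'E'
from h import *
a=ld('side4');b=ld('scene4');k=400/130
fa=lambda p:(np.array(p,float)+.5)/k-.5+[220,190]
fb=lambda p:(np.array(p,float)+.5)/k-.5+[160,160]
P=[]
for n,p,q in(('-x+y',(75,143),(252,103)),('-x-y',(187,298),(48,208)),('+x-y',(302,239),(128,292)),('+x+y',(188,88),(346,181))):
    r=tri([(a,fa(p)),(b,fb(q))]); P.append(r[0]); print(n,*r)
P=np.array(P);c=P.mean(0);u=(P[3]+P[0]-P[1]-P[2]);print(c,-np.arctan2(u[0],u[1]))
rib=tri([(a,fa((185,163))),(b,fb((594-400,135)))]);print('ribtop',rib)
yaw=-.09; s=c+np.array([.09,.996,0])*56; print('spot_a',s)
go([s[0]-1,s[1],175],np.pi-.09)
E
```

```text
-x+y [ 408.1 -127.9   81.1] [0.3, 0.3]
-x-y [ 395.8 -314.8   78.8] [0.9, 0.9]
+x-y [ 508.7 -325.9   82.1] [0.5, 0.5]
+x+y [ 527.5 -135.9   79.7] [0.4, 0.4]
[ 460.025 -226.125   80.425] -0.08232874167437697
ribtop (array([ 455.6, -224.8,  128.5]), [4.4, 4.4])
spot_a [ 465.065 -170.349   80.425]
TCP [ 657.8 -156.5  219.7] travel [19.32 -2.54  4.19] yaw 1.6
```

```bash
python3 -m handwheel '{"travel":[[3,-0.4,0],[6,-0.8,0],[9,-1.2,1],[12,-1.6,2],[15,-2,3],[18,-2.4,4],[19.3,-2.5,4.2],[19.3,-2.5,4.2],[19.3,-2.5,4.2]],"yaw":[0,0,0,1,1,1,1.6,1.6,1.6],"claw":[1,1,1,1,1,1,1,1,1]}'
python3 -m handwheel '{"travel":[[0,0,0],[0,0,0]],"yaw":[0,0],"claw":[1,1]}'
python3 - <<'E'
from h import *
go([464.7,-169.8,129],np.pi-.085);s=arm.state();print(s['finger_gap'],s['ee_rot'],s['wrist_force'])
E
```

```text
time: 23.93
tool_pos: [462.9, -169.5, 173.9]
ee_rot: [-3.133, 0.014, 3.051]
wrist_force: [0.3, -0.4, -1.5]
finger_gap: 40.4
time: 24.1
tool_pos: [463.7, -169.6, 173.8]
ee_rot: [-3.133, 0.014, 3.052]
wrist_force: [-1.0, 0.1, -1.3]
finger_gap: 40.8
TCP [ 463.7 -169.6  173.8] travel [-0.04  0.03  4.48] yaw -0.3
40.81131054788708 [-3.13340286  0.01389135  3.05160399] [-0.99243911  0.12566445 -1.2876446 ]
```

```bash
python3 -m handwheel '{"travel":[[0,0,1],[0,0,2.2],[0,0,3.2],[0,0,3.9],[0,0,4.2],[0,0,4.4],[0,0,4.4]],"yaw":[0,0,0,0,0,0,0],"claw":[1,1,1,1,1,1,1]}'
python3 -m handwheel '{"travel":[[0,0,0.1],[0,0,0.2],[0,0,0.2]],"yaw":[0,0,0],"claw":[1,1,1]}'
```

```text
time: 24.68
tool_pos: [464.3, -169.9, 129.4]
ee_rot: [-3.134, 0.013, 3.052]
wrist_force: [-1.1, -1.0, -2.2]
finger_gap: 40.6
time: 24.93
tool_pos: [464.8, -170.2, 128.3]
ee_rot: [-3.133, 0.015, 3.052]
wrist_force: [-0.8, 0.8, 2.6]
finger_gap: 40.5
```

```bash
python3 -m handwheel '{"travel":[[0,0,0],[0,0,0],[0,0,0],[0,0,0],[0,0,-1],[0,0,-4],[0,0,-8],[0,0,-12],[0,0,-14],[0,0,-14]],"yaw":[0,0,0,0,0,0,0,0,0,0],"claw":[0.45,0.35,0.35,0.35,0.35,0.35,0.35,0.35,0.35,0.35]}'
python3 -m handwheel '{"travel":[[-3,3,0],[-6,7,0],[-9,11,0],[-12,15,0],[-14,18,0],[-14,18,0]],"yaw":[0,0,0,0,0,0],"claw":[0.35,0.35,0.35,0.35,0.35,0.35]}'
python3 - <<'E'
from h import *
a=shot('side','side5');b=shot('scene','scene5')
out=np.zeros((600,800,3),np.uint8); out[:400,:400]=cv2.resize(a['f'][170:300,220:350],(400,400),interpolation=cv2.INTER_CUBIC); out[:400,400:]=cv2.resize(b['f'][150:280,160:290],(400,400),interpolation=cv2.INTER_CUBIC)
out[400:,:267]=cv2.resize(b['f'],(267,200)); out[400:,400:667]=cv2.resize(b['f'][150:250,330:463],(267,200))
cv2.imwrite('pics/v9.png',out[...,::-1])
E
```

```text
time: 25.77
tool_pos: [465.4, -170.1, 274.3]
ee_rot: [-3.129, 0.024, 3.052]
wrist_force: [0.6, -1.0, 1.1]
finger_gap: 55.6
time: 26.27
tool_pos: [622.8, 0.2, 274.8]
ee_rot: [-3.131, 0.024, 3.055]
wrist_force: [-0.6, -1.2, -0.4]
finger_gap: 55.7
```

View pics/v9.png

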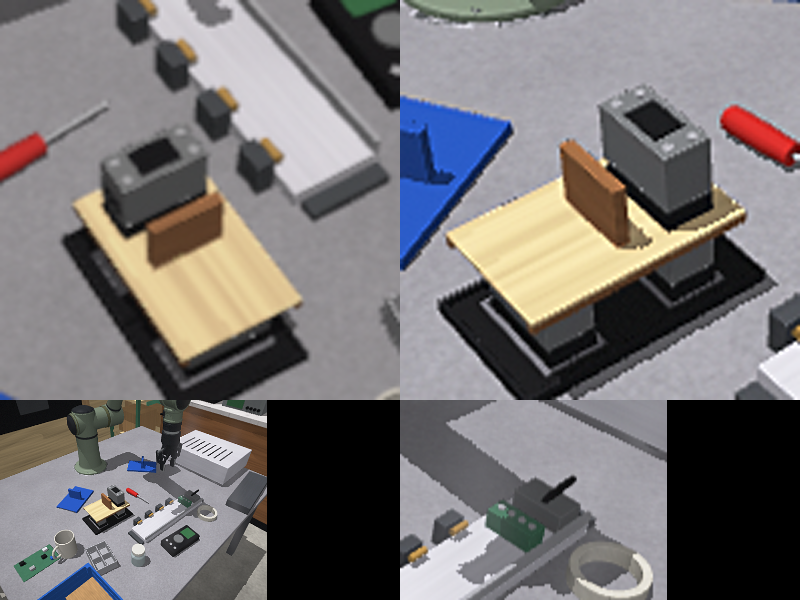

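```bash
python3 - <<'E'
from h import *
a=ld('side5');b=ld('scene5');k=400/130
fa=lambda p:(np.array(p,float)+.5)/k-.5+[220,170]
fb=lambda p:(np.array(p,float)+.5)/k-.5+[160,150]
print('upper',tri([(a,fa((154,155))),(b,fb((254,119)))]))
P=[]
for p,q in(((75,205),(252,134)),((187,360),(48,239)),((302,301),(128,323)),((188,149),(346,212))): P.append(tri([(a,fa(p)),(b,fb(q))])[0])
print('sep',np.mean(P,0),np.array(P)[:,2])
E
```

```text
upper (array([ 465.2, -169.7,  152.3]), [0.6, 0.6])
sep [ 460.    -226.1     80.175] [80.7 78.4 81.7 79.9]
```

```bash
python3 -c "
from rig import arm
print(arm.state()['joint_velocities'].max()); print(arm.hand_in())"
```

```text
0.006307601970475075
the job is handed in; nothing more can be done
None
```

I finished the job and handed it in at about 26 s of robot time. The hand-in gave no verdict, so whether it passed is not confirmed.

**What I did**
- I pushed the isolator over to its end stop. The force there rose to about 17 N, and the last picture shows the lever leaning away from the robot.
- Three modules were on the rail; bay 3 was empty.
- The bay-4 module went on the right seat and the bay-2 module on the left seat. The plywood separator went on top with its rib up, and the bay-1 module stands on spot_a.

**Last checks**

| Item | Measured | Target |
|---|---|---|
| Upper module | (465.2, -169.7) mm, top at 152 mm | spot_a at about (465, -170) mm, top at about 151 mm |
| Separator centre | (460, -226) mm; yaw about -0.08, measured before the last module went on | tray centre at about (459, -225) mm, yaw about -0.09 |
| Separator corner heights | 78 to 82 mm, level within measuring noise | 81 mm |
| Lower modules (before the separator went on) | about (456, -280) and (467, -170) mm | seats at about (454, -281) and (464, -169) mm |

**Disagreements**
- For the left lower module, the two cameras' x values differed by about 8 mm. I took the middle, which is within the 15 mm tolerance.
- The tool picked up a tilt of up to 0.03 rad after pushing the lever. It did not visibly affect the placings.
- I saw no separator knock, grip slip or moved bystander in the pictures. I did not measure the bystanders' positions.

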